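# Bed a dosing piston in the V-block and clamp it

### The arm

A 6-joint arm with a two-finger parallel gripper is mounted at the origin on the work surface. World frame = base frame: x ahead of the robot, y to its left, z up, the work surface at z = 0. Lengths are in m, angles in rad, forces in N, time in s.
With the tool pointing down it reaches from about 0.35 to 0.975 m from the base axis. Payload 4.9 kg.
Tool frame: the origin (TCP) lies on the centre line of the jaws, within the pads' length; the fingertips stand ahead of it and the grasp point (between the pads) is the TCP (manip.tip_extent is the z of the fingertips in the tool frame, in m); z points along the fingers, y is the line along which they close (so a half turn about z gives the same grasp; the last joint's range is limited). The gripper opens to 85 mm and grips with 20 to 120 N. Pads are 22 mm wide; open, the fingers measure 114 mm over their backs; the gripper's body (76 mm by 85 mm) begins 54 mm behind the grasp point. The pads swing forward as they close: fully open they stand 13 mm farther back than shut.
Start: joints at [1.017, 0.053, 1.613, -0, 1.476, -0.119], TCP at [0.263, 0.567, 0.225] pointing down, gripper open.
Joint ranges: [-3.01, 3.01], [-1.01, 2.22], [0.06, 2.58], [-1.02, 4.17], [0.09, 2.62], [-3.14, 3.14]. Speed limits (rad/s): [2.57, 2.57, 3.14, 3.14, 3.14, 3.14].

### API

Orientations are given as a unit quaternion [w, x, y, z].
In Python, from plant import manip gives the robot as it stands. The module is installed in compiled form; this text tells all that it offers.
- The arm moves only by the shell command python3 -m crank, which reads ROWS from standard input. ROWS is one flat JSON list of numbers that holds 1 to 5 rows one after another, with no inner brackets; each row has 7 numbers: the opening from 0.0 (shut) to 1.0 (fully open), then dx, dy, dz in m, then a rotation vector rx, ry, rz in rad; each row shifts and turns the commanded pose from where the row before left it, along the tool's axes as they then stand; what a row does not reach is not made up. A row lasts 1/8 s, in which the tool goes at most 0.0625 m and 0.188 rad, less where a joint would pass 70% of its speed; a pose out of reach is approached as far as the arm can. The fingers move at their own pace and stop on an object; the grip force is fixed at half the most. Time passes only in rows, so rows that do not move let the fingers close. It prints the time, the measured TCP pose, the force, the opening and the grip force at its end. Input that does not fit is refused with a message, and nothing moves.
- manip.state(): the state, without advancing time (a new reading comes with each control period).
- manip.grab_frame(name): name is "scene" or "top" or "wrist"; returns (picture, depth): 400x640x3 uint8, red, green, blue; 400x640 float32, m along the optical axis (not along the pixel's ray), 0 where there is no reading.
- manip.camera_params(name): a dict with "intrinsics" (3x3 intrinsics, pixels), "xyz" and "orientation" of the camera in the world. Camera axes: x right, y down, z forward; pixel columns grow to the right and rows downward; lengths in m; the calibration is good to about 2 mm. A picture is of the moment at which its call begins: read the wrist's pose just before it. camera_params takes no time and is no camera call; for the wrist camera it gives the pose at the moment of the call.
- manip.job_done(): hands the job in; it is judged then, once.
Trained networks look in the newest picture that a camera, given by its name, has taken for a name from the list of things; names that differ only in an ending like _2 or _b are one class to them, and where a whole thing is asked for, a point or a joint stands for the part that bears it (a point fixed in the world has none). Each returns a list of dicts, best first, with "conf" (0 to 1); they miss things now and then, are a little off and sometimes report something else, mostly with a low value. They report only what shows in the picture. A call takes as long as a camera call. They do not tell look-alikes from the thing itself.
- manip.look_for(camera, query): "extent" ([left, top, right, bottom] in pixels, round what is visible of it).
- manip.outline_of(camera, query): "region" (400x640 bool, what is visible of it) and "extent" ([left, top, right, bottom] in pixels, round what is visible of it).
- manip.mark_of(camera, query): "centre" ([row, column] in pixels: a listed point, or the origin of a listed thing).
The state is a dict: "time": time; "joint_pos": joint angles; "joint_vel": joint speeds; "joint_efforts": joint torques, N m; "tool_pos": TCP position; "tool_rot": TCP orientation; "contact_force": force on the tool from outside, world axes, zero at the start; "ft_torque": the same for the moment, N m; "gripper_width": opening from 0.0 (shut) to 1.0 (fully open); "grasp_force": force on a finger pad.
Only numpy, scipy, OpenCV 4.12 (cv2) and the standard library are available. Lean on these libraries where they do the work, as an engineer would, in place of code of your own. Each camera call takes 0.05 s, during which the arm holds its last target. There are 200 camera calls.

### The job

Take the steel dosing piston off its blue rest and lower it gently into the two brass V's of the fixture, keeping hold of it until it bears on them and is pressed lightly home; then slide it along the V's, black-ringed seal end first, under the bridge until that end is fully against the black buffer of the blue end stop, and let go. Then press the black clamp knob down until the orange pad holds the piston firmly, and leave everything released. How high the V's stand is not known beforehand, so feel for them: do not drop the piston, force it or crush it, and leave the amber bottles where they are.

Things in the scene. Friction and masses are not known exactly. Their poses are not given: they have to be found in the camera images.
- piston: Loose bright steel cylinder, 30 mm diameter, 200 mm long, 0.35 to 0.6 kg, two black seal rings near one end. Origin at its middle on its axis; its y axis points along it to the seal end. It starts lying level in the rest, z axis up, its axis 40 mm above the table. Grasp it across its middle from above: 120 mm of it is free between the rest's supports.
- piston_head (a point): Centre of the piston's flat end face at the seal end, 100 mm from its middle along its y axis. Sliding the piston along the V's meets friction of up to about 0.9 of the load on them, so ease the downward push off before sliding.
- rest: Fixed blue plastic rest that carries the piston at the start: base plate 80 x 180 x 6 mm with two small V supports, each 16 mm long, centred 70 mm either side of the middle. Origin at the centre of its underside on the table; the piston lies along its y axis.
- fixture: Fixed fixture. Origin under its plate on the table, z up. Plate 110 mm wide (x), from y = -145 to +125 mm, 12 mm thick. Two brass V's (90 degrees, open upward) lie in line along its y axis at x = 0: one from y = -102 to -82 mm, one from y = 34 to 50 mm. Between them is only the flat plate, free for fingers holding the piston. Flanks rise to the level of a seated piston's axis, 21 mm out.
- entry (a point): Point on the V line at fixture y = -40 mm, 50 mm above the table: lower the piston with its middle here (seal end clear of the bridge). The V's stand on a height screw set anew each time and reported by no pose: a piston just touching them has its axis 42 to 58 mm above the table. Then they give on stiff springs, 16 N/mm, bottoming after 2.5 mm (under 0.5 mm from the piston's weight).
- stop_face (a point): Point on the V line at fixture y = +100 mm, 50 mm above the table, on the face (looking to -y) of the end stop: a blue post with a black sprung buffer plate, 44 mm wide, 30 to 78 mm above the table, giving 5 N/mm for 4 mm. The piston is home when its seal end meets this face; its middle is then at fixture y = 0, about 40 mm in +y from the entry.
- press: Fixed steel bridge over the V line; origin and axes are the fixture's own. It spans y = 66 to 90 mm; 60 mm clear between its posts, its beam 80 to 90 mm above the table. The piston slides in under it.
- clamp: Black knob, 32 mm diameter, 12 mm thick, on a stem sliding vertically through the bridge at fixture x = 0, y = 78 mm. Origin: centre of its top, z up; starts 129 to 132 mm above the table, travels down to 102. Moves at 10 N of friction and stays. Orange pad below it, underside 54 mm under the knob top, sprung 2 N/mm, 8 mm give. A push of 15 to 20 N in all leaves the pad holding with 5 to 10 N.
- vial0: Small loose amber glass bottle with a white cap, 28 mm in diameter, 68 mm tall, standing beside the fixture; origin at the centre of its underside. Leave alone.
- vial1: Small loose amber glass bottle with a black cap, 28 mm in diameter, 68 mm tall, standing beside the fixture; origin at the centre of its underside. Leave alone.
- vial2: Small loose amber glass bottle with a black cap, 28 mm in diameter, 68 mm tall, standing beside the fixture; origin at the centre of its underside. Leave alone.
Mind the look-alikes: they are no part of the job. Several things have the shape of the piston; the one meant has the colours described above.

How it is judged:
By the outcome, as a careful person would: the job done as asked, in the order asked, and still so for the second after the job is handed in, with the robot touching nothing.
It also fails if it takes over 61 s, if anything falls off the work surface, if the arm or the gripper's body presses on something with over 40 N, if the wrist force passes 120 N, or if a joint passes its speed limit or range.

## Working session

There is one attempt and no reset: what is moved stays moved. The work goes in short steps, Python scripts to look and compute and a shell command to move; the robot and the scene stay as the last step left them, time stands still between calls to the robot, and variables do not carry over. Pictures are saved under pics/ and viewed, at most 10 in all, crops included, and the job is handed in when it is done.

```bash
mkdir -p pics
cat > h.py <<'E'
import numpy as np, cv2
from plant import manip
from scipy.spatial.transform import Rotation as R
def rot(q): return R.from_quat([q[1],q[2],q[3],q[0]]).as_matrix()
def cam(n):
    p=manip.camera_params(n); return np.array(p["intrinsics"]),np.array(p["xyz"]),rot(p["orientation"])
def ray(n,rc,z,c=None):
    K,t,M=c or cam(n); d=M@np.linalg.inv(K)@np.array([rc[1],rc[0],1.]); return t+d*(z-t[2])/d[2]
def cloud(n,D,c=None):
    K,t,M=c or cam(n); v,u=np.mgrid[:400,:640]
    P=np.stack([(u-K[0,2])/K[0,0]*D,(v-K[1,2])/K[1,1]*D,D],-1); return P@M.T+t
E
python3 - <<'E'
from h import *
for n in("top","scene"):
    a,D=manip.grab_frame(n); cv2.imwrite(f"pics/{n}0.png",a[:,:,::-1]); np.save(n+"0.npy",D); np.save(n+"0rgb.npy",a)
    print(n,cam(n)[1])
    for q in("piston","rest","fixture","clamp","vial0","press","piston_head","entry","stop_face"):
        print(q,[(np.round(r["centre"],1).tolist(),round(r["conf"],2)) for r in manip.mark_of(n,q)[:4]])
s=manip.state();print(s["time"],s["tool_pos"],s["tool_rot"],manip.tip_extent)
E
```

```text
top [0.3858646  0.02296    0.92156448]
piston [([296.5, 379.1], 0.97), ([188.7, 440.7], 0.76), ([126.0, 352.7], 0.65)]
rest [([188.3, 435.8], 0.97)]
fixture []
clamp [([196.5, 192.7], 0.67), ([187.3, 193.9], 0.55)]
vial0 [([248.6, 227.9], 0.68), ([157.4, 276.0], 0.64), ([154.1, 235.0], 0.54)]
press []
piston_head [([117.8, 310.2], 0.92), ([146.7, 421.6], 0.79), ([266.9, 412.1], 0.73)]
entry [([206.6, 256.3], 0.57)]
stop_face [([195.7, 191.6], 0.81)]
scene [1.09921909 0.3163029  0.72955983]
piston [([206.7, 195.4], 0.95), ([173.2, 301.7], 0.87), ([300.2, 229.5], 0.62)]
rest [([214.2, 204.7], 0.89)]
fixture [([250.1, 421.7], 0.69), ([281.3, 391.8], 0.59)]
clamp [([257.9, 445.2], 0.79), ([292.5, 444.6], 0.36)]
vial0 [([335.3, 381.1], 0.91), ([307.1, 337.2], 0.76), ([249.2, 423.8], 0.62)]
press []
piston_head [([238.6, 179.7], 0.93), ([330.1, 271.3], 0.72), ([179.9, 261.7], 0.67)]
entry [([256.8, 378.4], 0.86)]
stop_face [([289.9, 442.9], 0.67)]
1.0 [0.26324851 0.56684399 0.22535264] [3.36497415e-06 2.15688004e-01 9.76462331e-01 2.61238691e-05] 0.019
```

View pics/top0.png

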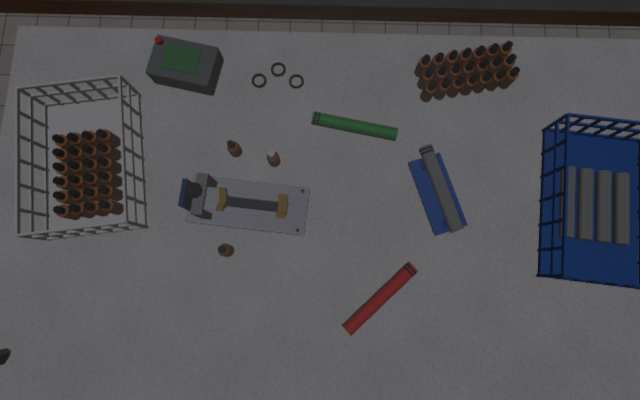

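View pics/scene0.png

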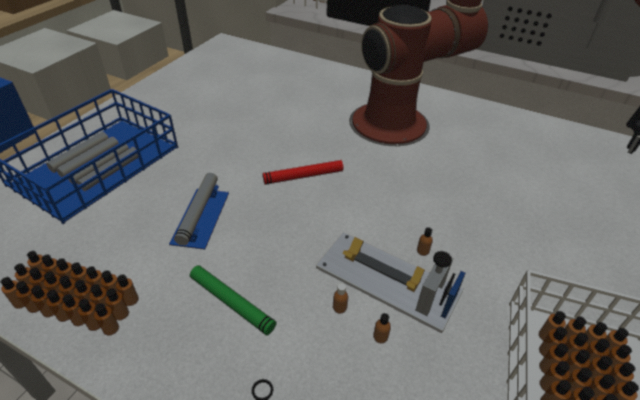

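The top view shows the steel piston on the blue rest around (row 190, col 440), with its seal end near (149, 427). The fixture spans cols 185–308, with V's at cols 222 and 283. The knob is near (187, 194) and the blue stop near col 185. The three bottles are at (148, 234), (157, 274) and (249, 227).

Run:
```python
from h import *
a=np.load("top0rgb.npy").astype(int);D=np.load("top0.npy");P=cloud("top",D)
def box(r0,r1,c0,c1):
    m=np.zeros((400,640),bool);m[r0:r1,c0:c1]=1;return m
print("table z",np.median(P[300:380,450:520,2]),"res",D[300,450]/cam("top")[0][0,0])
# piston
m=box(135,245,400,475)&(P[:,:,2]>.03)&(P[:,:,2]<.075)
q=P[m];print("piston n",len(q),"z",np.percentile(q[:,2],[5,50,95,99]))
r=cv2.minAreaRect(q[:,:2].astype(np.float32)*1000);print(r)
c,d=q[:,:2].mean(0),np.linalg.svd(q[:,:2]-q[:,:2].mean(0))[2][0];print("pca",c,np.degrees(np.arctan2(d[1],d[0])))
print("head px@.055",ray("top",(149,427),.055),"tail",ray("top",(231,457),.055))
# plate
m=box(165,245,175,320)&(P[:,:,2]>.008)&(P[:,:,2]<.018)
q=P[m];r=cv2.minAreaRect(q[:,:2].astype(np.float32)*1000);print("plate",len(q),r)
print("plate cam corners z.012",[ray("top",x,.012)[:2].round(4) for x in((187,309),(235,304),(176,197),(222,186))])
# brass
hsv=cv2.cvtColor(a.astype(np.uint8),cv2.COLOR_RGB2HSV)
for nm,b in(("V+",box(180,220,212,232)),("V-",box(185,225,272,295))):
    m=b&(hsv[:,:,0]>12)&(hsv[:,:,0]<35)&(hsv[:,:,1]>80)
    q=P[m];print(nm,m.sum(),"z",np.percentile(q[:,2],[5,50,95]),cv2.minAreaRect(q[:,:2].astype(np.float32)*1000))
m=box(165,225,170,215)
for lo,hi in((.075,.1),(.1,.115),(.115,.15)):
    k=m&(P[:,:,2]>lo)&(P[:,:,2]<hi);q=P[k];print(lo,len(q),q.mean(0) if len(q) else'',cv2.minAreaRect(q[:,:2].astype(np.float32)*1000) if len(q)>3 else '')
for n,v in(("v0",(157,274)),("v1",(148,234)),("v2",(250,227))):print(n,ray("top",v,.06))
c=cv2.resize(a[165:265,165:325].astype(np.uint8)[:,:,::-1],None,fx=5,fy=5,interpolation=cv2.INTER_CUBIC);cv2.imwrite("pics/c1.png",np.clip(c*1.8,0,255))
```

```text
table z -7.90017729441761e-05 res 0.002201875796482123
piston n 1357 z [0.03478525 0.05167383 0.05579549 0.05685018]
((577.4042358398438, -230.60079956054688), (199.54798889160156, 45.250244140625), 19.031301498413086)
pca [ 0.57457812 -0.2283533 ] -160.69256666421495
head px@.055 [ 0.66017201 -0.19908359  0.055     ] tail [ 0.47996878 -0.25977805  0.055     ]
plate 3901 ((556.6275634765625, 197.5390167236328), (270.5420837402344, 153.5224609375), 84.84200286865234)
plate cam corners z.012 [array([0.5773, 0.0607]), array([0.4673, 0.0686]), array([0.5968, 0.3186]), array([0.4901, 0.3353])]
V+ 162 z [0.03330597 0.04363071 0.05193204] ((458.67999267578125, 151.32379150390625), (291.3431701660156, 47.29186248779297), 51.215545654296875)
V- 199 z [0.03296965 0.04349769 0.05185348] ((526.8051147460938, 118.20645904541016), (18.985034942626953, 50.54100799560547), 87.42916107177734)
0.075 626 [0.5416936  0.29512521 0.08693035] ((544.58935546875, 301.5998229980469), (55.120975494384766, 88.34577178955078), 84.72498321533203)
0.1 0  
0.115 209 [0.54220876 0.28536563 0.12843347] ((542.5419921875, 285.55267333984375), (31.085283279418945, 30.70223617553711), 87.5132827758789)
v0 [0.63240819 0.13741754 0.06      ]
v1 [0.6507682  0.22634493 0.06      ]
v2 [0.42735195 0.22753782 0.06      ][ WARN:0@0.437] global loadsave.cpp:1063 imwrite_ Unsupported depth image for selected encoder is fallbacked to CV_8U.
```

View pics/c1.png

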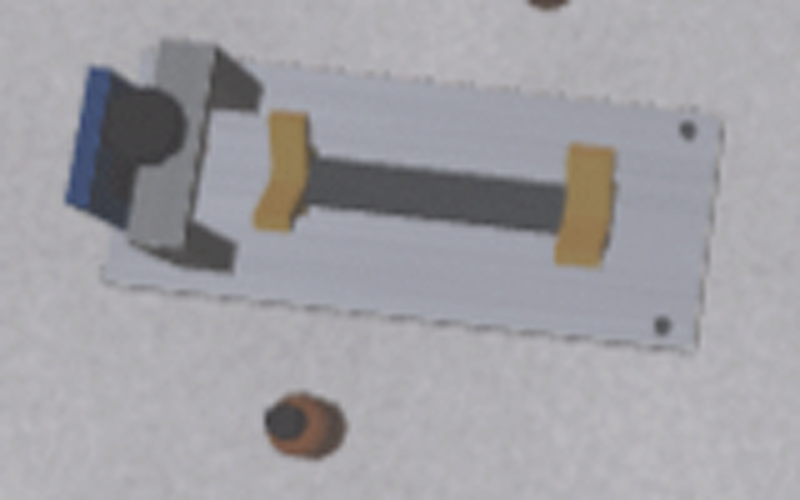

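The crop shows the V line running from V- at about (585, 205) to V+ at about (283, 170), and on to the knob at about (145, 125). The seated axis is probably about 52 mm up. I'll refine this with the wrist camera on the way.

```bash
cat >> h.py <<'E'
def go(pos,yaw,n=''):
    """tool-frame shift to pos, and turn so that tool x points along yaw (deg), tool z straight down"""
    s=manip.state();M=rot(s["tool_rot"]);d=M.T@(np.array(pos)-s["tool_pos"])
    y=np.radians(yaw);T=np.array([[np.cos(y),np.sin(y),0],[np.sin(y),-np.cos(y),0],[0,0,-1.]]).T.T
    T=np.column_stack([[np.cos(y),np.sin(y),0],[np.sin(y),-np.cos(y),0],[0,0,-1]])
    print(n,"shift",d.round(4),"turn",R.from_matrix(M.T@T).as_rotvec().round(4))
E
python3 - <<'E'
from h import *
K,t,M=cam("wrist");s=manip.state();Q=rot(s["tool_rot"])
print(K, Q.T@(t-s["tool_pos"]),(Q.T@M).round(3))
go([.535,.16,.27],85.2)
E
```

```text
[[280.6677104    0.         318.95528265]
 [  0.         280.6677104  203.72067357]
 [  0.           0.           1.        ]] [ 0.07174071  0.00048526 -0.14805474] [[-0.    -0.959 -0.283]
 [ 1.    -0.     0.   ]
 [-0.    -0.283  0.959]]
 shift [-0.4178 -0.2545 -0.0447] turn [ 0.     -0.      1.2198]
```

```bash
echo '[1, -0.046, -0.028, 0, 0, 0, 0, 1, -0.046, -0.028, 0, 0, 0, 0, 1, -0.046, -0.028, 0, 0, 0, 0, 1, -0.046, -0.028, 0, 0, 0, 0, 1, -0.046, -0.028, 0, 0, 0, 0]' | python3 -m crank
echo '[1, -0.046, -0.028, 0, 0, 0, 0, 1, -0.046, -0.028, 0, 0, 0, 0, 1, -0.046, -0.028, 0, 0, 0, 0, 1, -0.05, -0.03, 0, 0, 0, 0, 1, 0, 0, 0, 0, 0, 0.175]' | python3 -m crank
echo '[1, 0, 0, 0, 0, 0, 0.175, 1, 0, 0, 0, 0, 0, 0.175, 1, 0, 0, 0, 0, 0, 0.175, 1, 0, 0, 0, 0, 0, 0.175, 1, 0, 0, 0, 0, 0, 0.175]' | python3 -m crank
echo '[1, 0, 0, 0, 0, 0, 0.17, 1, 0, 0, 0, 0, 0, 0]' | python3 -m crank
python3 - <<'E'
from h import *
c=cam("wrist");a,D=manip.grab_frame("wrist"); cv2.imwrite("pics/w1.png",np.clip(a[:,:,::-1]*1.6,0,255).astype(np.uint8));np.savez("w1.npz",a=a,D=D,K=c[0],t=c[1],M=c[2])
E
```

```text
time: 1.62
tool_pos: [0.4136, 0.3415, 0.2255]
tool_rot: [0.0, 0.216, 0.976, 0.0]
contact_force: [-0.8, 0.9, 0.5]
gripper_width: 0.997
grasp_force: 0.0
time: 2.25
tool_pos: [0.5371, 0.1571, 0.2254]
tool_rot: [0.0, 0.305, 0.952, -0.0]
contact_force: [-0.5, 0.6, 0.1]
gripper_width: 1.0
grasp_force: 0.0
time: 2.88
tool_pos: [0.5354, 0.1604, 0.2254]
tool_rot: [0.0, 0.678, 0.735, 0.0]
contact_force: [-0.6, -0.5, 0.0]
gripper_width: 1.0
grasp_force: 0.0
time: 3.12
tool_pos: [0.5354, 0.1604, 0.2253]
tool_rot: [0.0, 0.735, 0.678, 0.0]
contact_force: [-0.4, -0.8, -0.0]
gripper_width: 1.0
grasp_force: 0.0
```

View pics/w1.png

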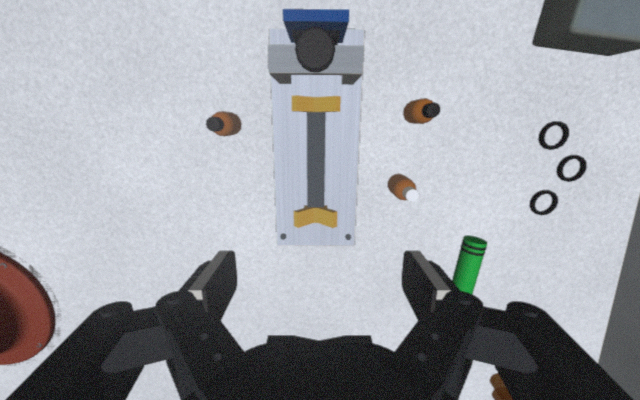

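The wrist view shows the V line at col ≈316, with V- at row 217, V+ at row 104, the knob at (50, 315) and the stop at row 15. The white-capped bottle is at (188, 405). Next I'll fit the fixture pose.

Run:
```python
from h import *
f=np.load("w1.npz");c=(f["K"],f["t"],f["M"]);P=cloud("",f["D"],c);a=f["a"]
hsv=cv2.cvtColor(a,cv2.COLOR_RGB2HSV);b=(hsv[:,:,0]>14)&(hsv[:,:,0]<32)&(hsv[:,:,1]>110)
def fit(th,o,q):
    e=np.array([-np.sin(th),np.cos(th)])
# V's
V=[]
for nm,(r0,r1) in(("V-",(200,232)),("V+",(92,114))):
    m=np.zeros_like(b);m[r0:r1,285:350]=1;m&=b;q=P[m]
    x,y=q[:,0],q[:,1];print(nm,m.sum(),"z",np.percentile(q[:,2],[2,50,95,99]),"mid",(x.min()+x.max())/2,(y.min()+y.max())/2,"mean",x.mean(),y.mean(),cv2.minAreaRect(q[:,:2].astype(np.float32)*1000))
    V.append(q)
m=np.zeros_like(b);m[20:255,262:372]=1
k=m&(P[:,:,2]>.009)&(P[:,:,2]<.016)
q=P[k];h=cv2.convexHull(q[:,:2].astype(np.float32)*1000);print("plate",cv2.minAreaRect(h))
# left/right edges line fit by row (in plate y-band)
L=[];Rr=[]
for r in range(90,240,2):
    cs=np.where(k[r])[0]; L.append(P[r,cs[0],:2]);Rr.append(P[r,cs[-1],:2])
for e in(L,Rr):
    vx,vy,x0,y0=cv2.fitLine(np.array(e,np.float32),cv2.DIST_HUBER,0,.001,.001).ravel();print("edge",np.degrees(np.arctan2(vy,vx))%180,x0,y0, x0+(.16-y0)*vx/vy)
k=m.copy();k[:,:]=False;k[15:90,270:370]=1;k&=(P[:,:,2]>.115)&(P[:,:,2]<.15);q=P[k];print("knob",q.mean(0),np.median(q[:,2]),cv2.minAreaRect(q[:,:2].astype(np.float32)*1000))
k=(hsv[:,:,0]>95)&(hsv[:,:,0]<130)&(hsv[:,:,1]>120);k[40:]=0;k[:,:270]=0;k[:,370:]=0;q=P[k];print("stop",k.sum(),q.min(0),q.max(0),q.mean(0))
```

```text
V- 633 z [0.03272161 0.0433726  0.05105976 0.05198325] mid 0.5276627845425649 0.16957414941153282 mean 0.5277072204911618 0.11897366589816105 ((530.8593139648438, 170.59451293945312), (124.65216064453125, 51.7818603515625), 86.233642578125)
V+ 667 z [0.03255872 0.043357   0.05126689 0.05244687] mid 0.5399110121714006 0.2462938132841121 mean 0.539759570522759 0.2508528403196998 ((539.0699462890625, 245.56362915039062), (25.781192779541016, 51.75355529785156), 84.11004638671875)
plate ((534.3828735351562, 199.74034118652344), (269.40380859375, 109.88230895996094), 84.76820373535156)
edge 84.81717 0.47878954 0.1854804 0.47647834
edge 84.82854 0.58654386 0.1765637 0.58504474
knob [0.54246774 0.2867139  0.1281554 ] 0.12831607828895955 ((542.5270385742188, 286.94976806640625), (31.413101196289062, 31.03015899658203), 77.68968963623047)
stop 826 [0.51739017 0.23235687 0.02537114] [0.57549293 0.33071451 0.37345568] [0.54731935 0.32281771 0.08299362]
```

```bash
echo '[1, -0.055, 0.01, 0, 0, 0, 0, 1, -0.055, 0.01, 0, 0, 0, 0, 1, -0.055, 0.01, 0, 0, 0, 0, 1, -0.055, 0.01, 0, 0, 0, 0, 1, -0.055, 0.01, 0, 0, 0, 0]' | python3 -m crank >/dev/null
echo '[1, -0.055, 0.01, 0, 0, 0, 0, 1, -0.055, 0.01, 0, 0, 0, 0, 1, 0, 0, 0, 0, 0, 0.165, 1, 0, 0, 0, 0, 0, 0.165, 1, 0, 0, 0, 0, 0, 0.165]' | python3 -m crank >/dev/null
echo '[1, 0, 0, 0, 0, 0, 0.165, 1, 0, 0, 0, 0, 0, 0.165, 1, 0, 0, 0, 0, 0, 0.165, 1, 0, 0, 0, 0, 0, 0.165, 1, 0, 0, 0, 0, 0, 0]' | python3 -m crank
python3 - <<'E'
from h import *
c=cam("wrist");a,D=manip.grab_frame("wrist"); cv2.imwrite("pics/w2.png",np.clip(a[:,:,::-1]*1.6,0,255).astype(np.uint8));np.savez("w2.npz",a=a,D=D,K=c[0],t=c[1],M=c[2])
P=cloud("",D,c);m=(P[:,:,2]>.046)&(P[:,:,2]<.065)&(np.hypot(P[:,:,0]-.573,P[:,:,1]+.23)<.125)
q=P[m];print(len(q),np.percentile(q[:,2],[50,99]),cv2.minAreaRect(q[:,:2].astype(np.float32)*1000))
p=q[:,:2].mean(0);d=np.linalg.svd(q[:,:2]-p,full_matrices=False)[2][0];print(p,np.degrees(np.arctan2(d[1],d[0]))%180)
v=np.argwhere(m);print(v.min(0),v.max(0))
E
```

```text
time: 5.05
tool_pos: [0.5728, -0.2291, 0.2253]
tool_rot: [-0.0, 0.986, 0.167, 0.0]
contact_force: [0.1, -0.2, -0.2]
gripper_width: 1.0
grasp_force: 0.0
3816 [0.05273023 0.05556023] ((577.2633056640625, -230.9200897216797), (200.63140869140625, 27.97564697265625), 19.465625762939453)
[ 0.58563703 -0.22800108] 19.365579108766383
[ 90 309] [260 334]
```

View pics/w2.png

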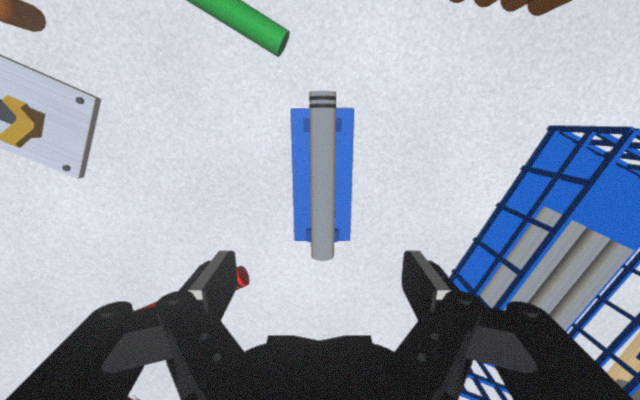

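The wrist view shows the steel piston upright at col ≈322, rows 91–260, with its seal rings at the top (+x of the tool). Centre is (0.5773, −0.2309) and yaw 19.4°. The length of 200.6 mm matches, so I'll descend and grasp.

```bash
echo '[1, 0.0036, 0.0032, 0.04, 0, 0, -0.004, 1, 0, 0, 0.05, 0, 0, 0, 1, 0, 0, 0.05, 0, 0, 0, 1, 0, 0, 0.03, 0, 0, 0, 1, 0, 0, 0.014, 0, 0, 0]' | python3 -m crank
echo '[1, 0, 0, 0, 0, 0, 0, 0, 0, 0, 0, 0, 0, 0, 0, 0, 0, 0, 0, 0, 0, 0, 0, 0, 0, 0, 0, 0, 0, 0, 0, 0, 0, 0, 0]' | python3 -m crank
echo '[0, 0, 0, 0, 0, 0, 0, 0, 0, 0, 0, 0, 0, 0, 0, 0, 0, 0, 0, 0, 0]' | python3 -m crank
```

```text
time: 5.72
tool_pos: [0.576, -0.2303, 0.0389]
tool_rot: [-0.001, 0.986, 0.168, -0.001]
contact_force: [-0.7, -0.4, 0.4]
gripper_width: 1.001
grasp_force: 0.0
time: 6.35
tool_pos: [0.5779, -0.2315, 0.0424]
tool_rot: [0.001, 0.986, 0.167, 0.001]
contact_force: [0.0, -1.2, 3.5]
gripper_width: 0.228
grasp_force: 47.4
time: 6.72
tool_pos: [0.5779, -0.2315, 0.0424]
tool_rot: [0.001, 0.986, 0.167, 0.001]
contact_force: [-0.9, -0.7, 5.8]
gripper_width: 0.23
grasp_force: 48.7
```

```bash
echo '[0, 0, 0, -0.01, 0, 0, 0, 0, 0, 0, -0.02, 0, 0, 0, 0, 0, 0, -0.04, 0, 0, 0, 0, 0, 0, -0.04, 0, 0, 0, 0, 0, 0, 0, 0, 0, 0]' | python3 -m crank
python3 - <<'E'
from h import *
o=np.array([.5356,.2096]);y=np.radians(84.8);u=np.array([np.cos(y),np.sin(y)])
p=o-.04*u;print(p,manip.state()["contact_force"],manip.state()["ft_torque"]);go([*p,.15],84.8)
E
```

```text
time: 7.35
tool_pos: [0.5796, -0.2321, 0.1566]
tool_rot: [0.002, 0.986, 0.167, 0.003]
contact_force: [0.6, -0.1, 0.3]
gripper_width: 0.005
grasp_force: 0.0
[0.5319747  0.16976462] [ 0.56142328 -0.0590432   0.34618307] [-0.00331197 -0.0412377   0.04137241]
 shift [ 0.0875 -0.3951  0.0047] turn [ 0.0085 -0.0016 -1.1442]
```

The gripper came up empty, so I'll look at where the piston is.

```bash
echo '[1, 0, 0, -0.03, 0, 0, 0, 1, 0, 0, -0.03, 0, 0, 0, 1, 0, 0, 0, 0, 0, 0, 1, 0, 0, 0, 0, 0, 0]' | python3 -m crank
python3 - <<'E'
from h import *
c=cam("wrist");a,D=manip.grab_frame("wrist"); cv2.imwrite("pics/w3.png",np.clip(a[:,:,::-1]*1.6,0,255).astype(np.uint8));np.savez("w3.npz",a=a,D=D,K=c[0],t=c[1],M=c[2])
P=cloud("",D,c);m=(P[:,:,2]>.046)&(P[:,:,2]<.09)&(np.hypot(P[:,:,0]-.577,P[:,:,1]+.231)<.125)
q=P[m];print(len(q),np.percentile(q[:,2],[50,99]),cv2.minAreaRect(q[:,:2].astype(np.float32)*1000))
E
```

```text
time: 7.85
tool_pos: [0.5764, -0.2305, 0.2094]
tool_rot: [-0.001, 0.986, 0.167, -0.001]
contact_force: [-0.9, 0.3, -0.0]
gripper_width: 0.85
grasp_force: 0.0
4146 [0.05258322 0.05549889] ((577.3402099609375, -231.09475708007812), (200.46009826660156, 27.66648292541504), 19.360660552978516)
```

View pics/w3.png

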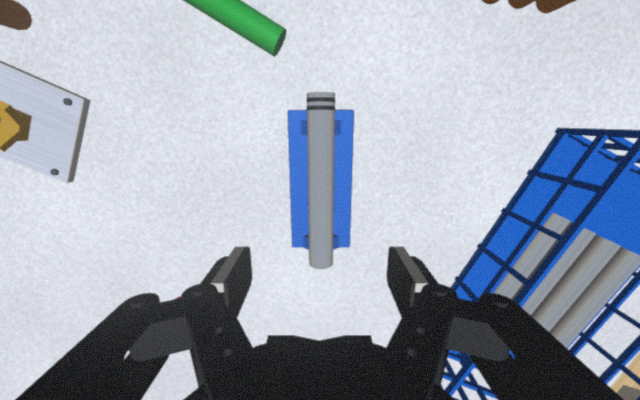

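The piston still lies in the rest, unmoved (col 320, rows 93–267), so I gripped above its axis. I'll go deeper and check before lifting.

```bash
echo '[1, 0, 0, 0.05, 0, 0, 0, 1, 0, 0, 0.05, 0, 0, 0, 1, 0, 0, 0.045, 0, 0, 0, 1, 0, 0, 0.022, 0, 0, 0, 1, 0, 0, 0.01, 0, 0, 0]' | python3 -m crank
echo '[1, 0, 0, 0, 0, 0, 0, 1, 0, 0, 0, 0, 0, 0]' | python3 -m crank
echo '[0, 0, 0, 0, 0, 0, 0, 0, 0, 0, 0, 0, 0, 0, 0, 0, 0, 0, 0, 0, 0, 0, 0, 0, 0, 0, 0, 0, 0, 0, 0, 0, 0, 0, 0]' | python3 -m crank
echo '[0, 0, 0, -0.002, 0, 0, 0, 0, 0, 0, 0, 0, 0, 0]' | python3 -m crank
```

```text
time: 8.52
tool_pos: [0.5763, -0.2305, 0.0324]
tool_rot: [-0.001, 0.986, 0.167, -0.001]
contact_force: [-0.2, -0.2, -0.2]
gripper_width: 1.0
grasp_force: 0.0
time: 8.78
tool_pos: [0.5787, -0.2318, 0.0365]
tool_rot: [0.001, 0.986, 0.167, 0.001]
contact_force: [0.5, 0.3, -0.0]
gripper_width: 1.004
grasp_force: 0.0
time: 9.4
tool_pos: [0.5777, -0.2316, 0.0352]
tool_rot: [0.001, 0.986, 0.167, 0.0]
contact_force: [-1.8, -0.5, 5.5]
gripper_width: 0.31
grasp_force: 58.9
time: 9.65
tool_pos: [0.5772, -0.2313, 0.0358]
tool_rot: [0.0, 0.986, 0.167, 0.0]
contact_force: [1.7, -4.4, -3.2]
gripper_width: 0.311
grasp_force: 59.0
```

```bash
echo '[0.6, 0, 0, 0.002, 0, 0, 0, 0.6, 0, 0, 0, 0, 0, 0, 0.6, 0, 0, 0.005, 0, 0, 0, 0.6, 0, 0, 0, 0, 0, 0, 0.6, 0, 0, 0, 0, 0, 0]' | python3 -m crank
echo '[0, 0, 0, 0, 0, 0, 0, 0, 0, 0, 0, 0, 0, 0, 0, 0, 0, 0, 0, 0, 0, 0, 0, 0, 0, 0, 0, 0]' | python3 -m crank
echo '[0, 0, 0, -0.002, 0, 0, 0, 0, 0, 0, -0.002, 0, 0, 0, 0, 0, 0, -0.002, 0, 0, 0, 0, 0, 0, -0.002, 0, 0, 0, 0, 0, 0, 0, 0, 0, 0]' | python3 -m crank
```

```text
time: 10.28
tool_pos: [0.5772, -0.2309, 0.0292]
tool_rot: [-0.0, 0.986, 0.167, -0.0]
contact_force: [-0.8, -0.4, -0.0]
gripper_width: 0.598
grasp_force: 0.0
time: 10.78
tool_pos: [0.5777, -0.2316, 0.0299]
tool_rot: [0.001, 0.986, 0.167, 0.0]
contact_force: [-0.1, -2.8, 2.9]
gripper_width: 0.322
grasp_force: 59.6
time: 11.4
tool_pos: [0.5771, -0.2307, 0.0372]
tool_rot: [-0.0, 0.986, 0.167, -0.0]
contact_force: [0.3, 0.7, -4.9]
gripper_width: 0.324
grasp_force: 59.4
```

Now held: the full diameter is between the pads and the load is 4.9 N. Lifting.

```bash
echo '[0, 0, 0, -0.01, 0, 0, 0, 0, 0, 0, -0.02, 0, 0, 0, 0, 0, 0, -0.025, 0, 0, 0, 0, 0, 0, -0.025, 0, 0, 0, 0, 0, 0, -0.01, 0, 0, 0]' | python3 -m crank
echo '[0, 0, 0, 0, 0, 0, 0, 0, 0, 0, 0, 0, 0, 0]' | python3 -m crank
python3 - <<'E'
from h import *
c=cam("wrist");a,D=manip.grab_frame("wrist");np.savez("w4.npz",a=a,D=D,K=c[0],t=c[1],M=c[2])
s=manip.state();Q=rot(s["tool_rot"]);T=(cloud("",D,c)-s["tool_pos"])@Q
hsv=cv2.cvtColor(a,cv2.COLOR_RGB2HSV)
m=(np.abs(T[:,:,1])<.025)&(T[:,:,2]>-.02)&(T[:,:,2]<.01)&(T[:,:,0]>.03)&(T[:,:,0]<.14)
q=T[m];print(len(q),"x",q[:,0].max(),"y",np.percentile(q[:,1],[1,50,99]),"z",np.percentile(q[:,2],[1,10,50]))
for lo in(.03,.05,.07,.085):
  k=q[(q[:,0]>lo)&(q[:,0]<lo+.015)];print(lo,len(k),k[:,2].min() if len(k) else'',np.median(k[:,1]) if len(k) else'')
print(s["tool_pos"],s["contact_force"],s["ft_torque"])
p=np.array([.5320,.1698]);go([*p,.13],84.8)
E
```

```text
time: 12.02
tool_pos: [0.5789, -0.2318, 0.1313]
tool_rot: [0.002, 0.986, 0.167, 0.002]
contact_force: [0.7, -1.1, -5.5]
gripper_width: 0.326
grasp_force: 59.7
time: 12.28
tool_pos: [0.5765, -0.2306, 0.1261]
tool_rot: [-0.001, 0.986, 0.167, -0.001]
contact_force: [0.1, 0.6, -5.0]
gripper_width: 0.32
grasp_force: 59.7
2169 x 0.09998666828972545 y [-0.01534442  0.00948259  0.01428768] z [-0.01996371 -0.01966833 -0.01777975]
0.03 393 -0.019992807720677255 -0.010636934271693262
0.05 451 -0.019980323158672653 -0.010543416636936833
0.07 492 -0.01998783290319254 0.009444845266992732
0.085 539 -0.019994362706871917 0.009930195067946951
[ 0.57637215 -0.23050747  0.1257243 ] [ 0.49711809 -0.6803127  -5.39413748] [ 0.02029678  0.01835251 -0.0048557 ]
 shift [ 0.09   -0.3926 -0.0037] turn [-2.8000e-03  5.0000e-04 -1.1442e+00]
```

```bash
echo '[0, 0.005, -0.025, 0, 0, 0, 0, 0, 0.01, -0.045, 0, 0, 0, 0, 0, 0.01, -0.05, 0, 0, 0, 0, 0, 0.01, -0.05, 0, 0, 0, 0, 0, 0.01, -0.05, 0, 0, 0, 0]' | python3 -m crank
echo '[0, 0.011, -0.05, 0, 0, 0, 0, 0, 0.011, -0.05, 0, 0, 0, 0, 0, 0.0106, -0.0453, 0, 0, 0, 0, 0, 0, 0, 0, 0, 0, 0, 0, 0, 0, 0, 0, 0, -0.1]' | python3 -m crank
echo '[0, 0, 0, 0, 0, 0, -0.16, 0, 0, 0, 0, 0, 0, -0.16, 0, 0, 0, 0, 0, 0, -0.16, 0, 0, 0, 0, 0, 0, -0.16, 0, 0, 0, 0, 0, 0, -0.16]' | python3 -m crank
echo '[0, 0, 0, 0, 0, 0, -0.14, 0, 0, 0, 0, 0, 0, -0.104, 0, 0, 0, 0, 0, 0, 0, 0, 0, 0, 0, 0, 0, 0]' | python3 -m crank
python3 - <<'E'
from h import *
c=cam("wrist");a,D=manip.grab_frame("wrist");np.savez("w5.npz",a=a,D=D,K=c[0],t=c[1],M=c[2]);cv2.imwrite("pics/w5.png",np.clip(a[:,:,::-1]*1.6,0,255).astype(np.uint8))
s=manip.state();Q=rot(s["tool_rot"]);P=cloud("",D,c);T=(P-s["tool_pos"])@Q
m=(np.abs(T[:,:,1])<.02)&(T[:,:,2]>-.04)&(T[:,:,2]<-.01)&(T[:,:,0]>.025)&(T[:,:,0]<.12)
q=T[m]
for lo in(.025,.04,.055,.07,.085):
  k=q[(q[:,0]>lo)&(q[:,0]<lo+.015)&(q[:,2]<-.018)]
  if len(k): print(lo,len(k),"top z",np.percentile(k[:,2],2),"y",(np.percentile(k[:,1],[1,99])).mean(),k[:,0].max())
hsv=cv2.cvtColor(a,cv2.COLOR_RGB2HSV);print(s["tool_pos"],s["contact_force"],s["ft_torque"])
k=(P[:,:,2]>.115)&(P[:,:,2]<.15)&(np.hypot(P[:,:,0]-.5425,P[:,:,1]-.287)<.022);print("knob",k.sum(),P[k].mean(0),cv2.minAreaRect(P[k][:,:2].astype(np.float32)*1000))
o=np.array([.5356,.2096]);y=np.radians(84.8);u=np.array([np.cos(y),np.sin(y)])
go([*(o-.07*u),.08],84.8)
E
```

```text
time: 12.95
tool_pos: [0.5459, -0.0059, 0.1264]
tool_rot: [-0.0, 0.986, 0.167, -0.001]
contact_force: [0.7, 0.5, -5.8]
gripper_width: 0.32
grasp_force: 60.0
time: 13.58
tool_pos: [0.5291, 0.1401, 0.1265]
tool_rot: [0.0, 0.976, 0.218, -0.001]
contact_force: [-1.0, -0.5, -5.4]
gripper_width: 0.325
grasp_force: 60.4
time: 14.2
tool_pos: [0.5294, 0.139, 0.1265]
tool_rot: [-0.0, 0.814, 0.581, -0.001]
contact_force: [-0.5, -0.6, -5.1]
gripper_width: 0.322
grasp_force: 60.3
time: 14.7
tool_pos: [0.5298, 0.1392, 0.1269]
tool_rot: [-0.0, 0.739, 0.674, -0.0]
contact_force: [0.7, -0.4, -5.9]
gripper_width: 0.321
grasp_force: 60.3
0.025 1522 top z -0.025034602049288996 y -0.00010628197737113342 0.03999201514259646
0.04 1696 top z -0.025150258688029378 y -9.112818141921407e-05 0.05498773062154936
0.055 1855 top z -0.025108632889873504 y -0.00015731353285822203 0.0697367558181953
0.07 2107 top z -0.025216091804096456 y -0.00013009077952783055 0.08499430324436838
0.085 2280 top z -0.025356679948314604 y -0.00011978266059059581 0.09988322857068857
[0.52990823 0.13932009 0.12704757] [ 0.64734265 -0.08217326 -4.90094495] [ 0.00947361  0.00873956 -0.0253952 ]
knob 0 [nan nan nan] ((0.0, 0.0), (0.0, 0.0), 0.0)
 shift [ 0.0005 -0.0007  0.047 ] turn [-0.0005  0.0001 -0.0016]<stdin>:10: RuntimeWarning: Mean of empty slice.
  ret = um.true_divide(
```

View pics/w5.png

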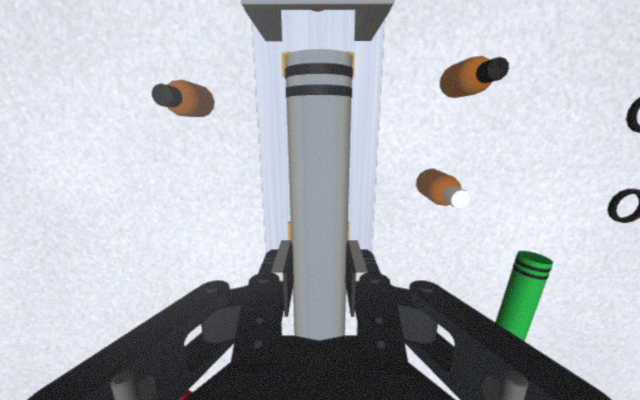

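The piston is held level and centred at col ≈319. Its seal end is at row 55, facing the bridge, and both bottle rows are clear. Its axis is 10.2 mm above the TCP. Lowering in stages.

```bash
echo '[0, 0, -0.0007, 0.025, 0, 0, 0, 0, 0, 0, 0.025, 0, 0, 0, 0, 0, 0, 0.012, 0, 0, 0, 0, 0.016, 0, 0, 0, 0, 0, 0, 0.0145, 0, 0, 0, 0, 0]' | python3 -m crank
echo '[0, 0, 0, 0, 0, 0, 0, 0, 0, 0, 0.007, 0, 0, 0, 0, 0, 0, 0.005, 0, 0, 0, 0, 0, 0, 0, 0, 0, 0, 0, 0, 0, 0, 0, 0, 0]' | python3 -m crank
python3 - <<'E'
from h import *
o=np.array([.5356,.2096]);y=np.radians(84.8);u=np.array([np.cos(y),np.sin(y)])
go([*(o-.04*u),.052],84.8)
E
```

```text
time: 15.38
tool_pos: [0.5334, 0.1714, 0.0666]
tool_rot: [0.0, 0.739, 0.674, 0.001]
contact_force: [-0.9, 0.2, -4.8]
gripper_width: 0.324
grasp_force: 60.3
time: 16.0
tool_pos: [0.5322, 0.1697, 0.0532]
tool_rot: [-0.0, 0.739, 0.674, -0.0]
contact_force: [-0.4, 0.5, -4.9]
gripper_width: 0.32
grasp_force: 60.4
 shift [ 0.     -0.0002  0.0012] turn [-0.0002  0.0001 -0.0006]
```

```bash
echo '[0, 0, 0, 0.002, 0, 0, 0, 0, 0, 0, 0.002, 0, 0, 0, 0, 0, 0, 0.001, 0, 0, 0, 0, 0, 0, 0.001, 0, 0, 0, 0, 0, 0, 0, 0, 0, 0]' | python3 -m crank | sed -n '1,2p;4p'
echo '[0, 0, 0, 0.001, 0, 0, 0, 0, 0, 0, 0.001, 0, 0, 0, 0, 0, 0, 0, 0, 0, 0]' | python3 -m crank| sed -n '1,2p;4p'
```

```text
time: 16.62
tool_pos: [0.5321, 0.1699, 0.0472]
contact_force: [0.0, 0.3, -5.8]
time: 17.0
tool_pos: [0.5321, 0.1699, 0.0451]
contact_force: [-0.0, 0.3, -5.4]
```

```bash
echo '[0, 0, 0, 0.001, 0, 0, 0, 0, 0, 0, 0.001, 0, 0, 0, 0, 0, 0, 0, 0, 0, 0]' | python3 -m crank| sed -n '1,2p;4p'
```

```text
time: 17.38
tool_pos: [0.5321, 0.1699, 0.0432]
contact_force: [-0.0, -0.0, -5.9]
```

```bash
echo '[0, 0, 0, 0.0005, 0, 0, 0, 0, 0, 0, 0.0005, 0, 0, 0, 0, 0, 0, 0, 0, 0, 0]' | python3 -m crank| sed -n '1,2p;4p'
```

```text
time: 17.75
tool_pos: [0.5323, 0.17, 0.0425]
contact_force: [-1.0, -0.5, -4.6]
```

```bash
echo '[0, 0, 0, 0.0005, 0, 0, 0, 0, 0, 0, 0.0005, 0, 0, 0, 0, 0, 0, 0, 0, 0, 0]' | python3 -m crank| sed -n '1,2p;4p'
```

```text
time: 18.12
tool_pos: [0.5323, 0.1699, 0.042]
contact_force: [-4.9, -0.5, 3.9]
```

Contact came at an axis height of about 52.5 mm, with a sideways push from one flank. I'll ease toward −x and press a little.

```bash
echo '[0, 0, -0.0005, 0, 0, 0, 0, 0, 0, 0, 0.0004, 0, 0, 0, 0, 0, 0, 0, 0, 0, 0]' | python3 -m crank| sed -n '1,2p;4p';python3 -c "
from h import *
print(manip.state()['ft_torque'])"
```

```text
time: 18.5
tool_pos: [0.5323, 0.17, 0.0418]
contact_force: [-4.0, -1.8, 4.9]
[-0.29954738  0.57548583  0.01061334]
```

```bash
echo '[0, 0, -0.001, 0, 0, 0, 0, 0, 0, 0, 0.0004, 0, 0, 0, 0, 0, 0, 0, 0, 0, 0]' | python3 -m crank| sed -n '1,2p;4p'
```

```text
time: 18.88
tool_pos: [0.5319, 0.1701, 0.0414]
contact_force: [-0.2, -0.8, 5.4]
```

```bash
echo '[0, 0, 0, 0.0005, 0, 0, 0, 0, 0, 0, 0, 0, 0, 0]' | python3 -m crank| sed -n '1,2p;3p;4p';python3 -c "
from h import *
print(manip.state()['ft_torque'])"
```

```text
time: 19.12
tool_pos: [0.5319, 0.1701, 0.0412]
tool_rot: [0.001, 0.739, 0.674, 0.001]
contact_force: [-1.4, -1.9, 6.5]
[-0.32075795  0.26722869 -0.01966944]
```

```bash
echo '[0, 0, -0.0002, 0.0005, 0, 0, 0, 0, 0, 0, 0.0005, 0, 0, 0, 0, 0, 0, 0, 0, 0, 0]' | python3 -m crank| sed -n '1,2p;3p;4p';python3 -c "
from h import *
print(manip.state()['ft_torque'])"
```

```text
time: 19.5
tool_pos: [0.532, 0.1701, 0.041]
tool_rot: [0.001, 0.739, 0.674, 0.001]
contact_force: [-3.3, -3.3, 10.4]
[-0.36495025  0.58220718 -0.10367378]
```

Pressed home with about 15 N on the V's. I'll ease off before sliding.

```bash
echo '[0, 0, -0.0004, -0.001, 0, 0, 0, 0, 0, 0, -0.0008, 0, 0, 0, 0, 0, 0, 0, 0, 0, 0]' | python3 -m crank| sed -n '1,2p;3p;4p';python3 -c "
from h import *
print(manip.state()['ft_torque'])"
```

```text
time: 19.88
tool_pos: [0.5318, 0.1701, 0.0416]
tool_rot: [0.001, 0.739, 0.674, 0.002]
contact_force: [4.8, -1.0, 3.1]
[-0.25188178 -0.7448235  -0.0710008 ]
```

```bash
echo '[0, 0, 0.0004, -0.0006, 0, 0, 0, 0, 0, 0, -0.0002, 0, 0, 0, 0, 0, 0, 0, 0, 0, 0]' | python3 -m crank| sed -n '1,2p;3p;4p';python3 -c "
from h import *
print(manip.state()['ft_torque']);o=np.array([.5356,.2096]);y=np.radians(84.8);u=np.array([np.cos(y),np.sin(y)])
go([*o,.042],84.8)"
```

```text
time: 20.25
tool_pos: [0.5318, 0.1701, 0.0418]
tool_rot: [0.001, 0.739, 0.674, 0.001]
contact_force: [5.7, -1.7, -0.4]
[-0.23661015 -1.04816591 -0.134168  ]
 shift [ 0.0397  0.0002 -0.0002] turn [ 0.0031 -0.0006 -0.0005]
```

```bash
echo '[0, 0.001, 0.0006, -0.0002, 0, 0, 0, 0, 0.002, 0, 0, 0, 0, 0, 0, 0.002, 0, 0, 0, 0, 0, 0, 0, 0, 0, 0, 0, 0]' | python3 -m crank| sed -n '1,2p;3p;4p'
```

```text
time: 20.75
tool_pos: [0.5321, 0.1738, 0.0417]
tool_rot: [0.001, 0.738, 0.674, -0.001]
contact_force: [3.8, -5.6, 1.7]
```

```bash
echo '[0, 0.003, 0.0004, -0.0004, 0, 0, 0, 0, 0.004, 0, 0, 0, 0, 0, 0, 0.004, 0, 0, 0, 0, 0, 0, 0.004, 0, 0, 0, 0, 0, 0, 0, 0, 0, 0, 0, 0]' | python3 -m crank| sed -n '1,2p;3p;4p;5p'
```

```text
time: 21.38
tool_pos: [0.5335, 0.1891, 0.0417]
tool_rot: [0.001, 0.738, 0.674, -0.001]
contact_force: [3.0, -4.2, 0.9]
gripper_width: 0.323
```

```bash
echo '[0, 0.004, 0.0003, -0.0004, 0, 0, 0, 0, 0.004, 0, 0, 0, 0, 0, 0, 0.004, 0, 0, 0, 0, 0, 0, 0.002, 0, 0, 0, 0, 0, 0, 0, 0, 0, 0, 0, 0]' | python3 -m crank| sed -n '1,2p;3p;4p;5p'
```

```text
time: 22.0
tool_pos: [0.5347, 0.2029, 0.0418]
tool_rot: [0.001, 0.738, 0.674, -0.001]
contact_force: [3.7, -3.3, -0.2]
gripper_width: 0.323
```

```bash
echo '[0, 0.002, 0, -0.0002, 0, 0, 0, 0, 0.002, 0, 0, 0, 0, 0, 0, 0.001, 0, 0, 0, 0, 0, 0, 0, 0, 0, 0, 0, 0]' | python3 -m crank| sed -n '1,2p;3p;4p;5p'
```

```text
time: 22.5
tool_pos: [0.5351, 0.2078, 0.0418]
tool_rot: [0.001, 0.738, 0.674, -0.001]
contact_force: [4.0, -4.2, -0.4]
gripper_width: 0.322
```

```bash
echo '[0, 0.001, 0, 0, 0, 0, 0, 0, 0.001, 0, 0, 0, 0, 0, 0, 0, 0, 0, 0, 0, 0]' | python3 -m crank| sed -n '1,2p;4p'
```

```text
time: 22.88
tool_pos: [0.5353, 0.2098, 0.0418]
contact_force: [5.3, -4.1, -0.1]
```

```bash
echo '[0, 0.001, 0.0003, 0, 0, 0, 0, 0, 0, 0, 0, 0, 0, 0]' | python3 -m crank| sed -n '1,2p;4p'
```

```text
time: 23.12
tool_pos: [0.5354, 0.2101, 0.0418]
contact_force: [3.2, -6.7, 0.7]
```

```bash
echo '[0, 0.001, 0, 0, 0, 0, 0, 0, 0, 0, 0, 0, 0, 0]' | python3 -m crank| sed -n '1,2p;4p'
```

```text
time: 23.38
tool_pos: [0.5354, 0.2106, 0.0418]
contact_force: [2.2, -7.7, 0.4]
```

```bash
echo '[0, 0.001, 0, 0, 0, 0, 0, 0, 0, 0, 0, 0, 0, 0]' | python3 -m crank| sed -n '1,2p;4p';echo '[0, 0.001, 0, 0, 0, 0, 0, 0, 0, 0, 0, 0, 0, 0]' | python3 -m crank| sed -n '1,2p;4p'
```

```text
time: 23.62
tool_pos: [0.5354, 0.2109, 0.0417]
contact_force: [1.5, -9.5, 2.0]
time: 23.88
tool_pos: [0.5355, 0.2114, 0.0417]
contact_force: [1.7, -13.3, 3.3]
```

```bash
echo '[0, -0.001, 0, -0.0004, 0, 0, 0, 0, 0, 0, 0, 0, 0, 0]' | python3 -m crank| sed -n '1,2p;4p';echo '[0, -0.0007, 0.0002, 0, 0, 0, 0, 0, 0, 0, 0, 0, 0, 0]' | python3 -m crank| sed -n '1,2p;4p'
```

```text
time: 24.12
tool_pos: [0.5355, 0.2113, 0.0418]
contact_force: [3.0, -7.8, -0.6]
time: 24.38
tool_pos: [0.5355, 0.2112, 0.0418]
contact_force: [2.4, -7.7, -0.4]
```

```bash
echo '[0.5, -0.0008, 0, 0, 0, 0, 0, 0.7, 0, 0, 0, 0, 0, 0, 0.8, 0, 0, 0, 0, 0, 0, 0.8, 0, 0, 0, 0, 0, 0]' | python3 -m crank
echo '[0.8, 0, 0, -0.01, 0, 0, 0, 0.8, 0, 0, -0.03, 0, 0, 0, 0.8, 0, 0, -0.04, 0, 0, 0, 0.8, 0, 0, -0.04, 0, 0, 0, 0.5, 0, 0, -0.02, 0, 0, 0]' | python3 -m crank
echo '[0, -0.03, 0, 0, 0, 0, 0, 0, 0, 0, 0, 0, 0, 0]' | python3 -m crank
python3 - <<'E'
from h import *
c=cam("wrist");a,D=manip.grab_frame("wrist");np.savez("w6.npz",a=a,D=D,K=c[0],t=c[1],M=c[2]);cv2.imwrite("pics/w6.png",np.clip(a[:,:,::-1]*1.6,0,255).astype(np.uint8))
P=cloud("",D,c);k=(P[:,:,2]>.115)&(P[:,:,2]<.15)&(np.hypot(P[:,:,0]-.5425,P[:,:,1]-.287)<.03);print("knob",k.sum(),P[k].mean(0),np.median(P[k][:,2]),cv2.minAreaRect(P[k][:,:2].astype(np.float32)*1000))
o=np.array([.5356,.2096]);y=np.radians(84.8);u=np.array([np.cos(y),np.sin(y)])
F=P.copy();d=P[:,:,:2]-o;fy=d@u;fx=d@np.array([u[1],-u[0]])
m=(abs(fx)<.02)&(fy>-.115)&(fy<.12)&(P[:,:,2]>.055)&(P[:,:,2]<.075)
print("piston",m.sum(),fy[m].min(),fy[m].max(),np.percentile(fx[m],[1,99]),np.percentile(P[:,:,2][m],[50,98]))
go([*(o+.078*u),.165],84.8)
E
```

```text
time: 24.88
tool_pos: [0.536, 0.2125, 0.0431]
tool_rot: [-0.0, 0.738, 0.674, -0.0]
contact_force: [0.8, 0.2, -0.4]
gripper_width: 0.801
grasp_force: 0.0
time: 25.5
tool_pos: [0.5375, 0.2126, 0.187]
tool_rot: [0.001, 0.738, 0.674, 0.002]
contact_force: [0.3, -0.4, 0.4]
gripper_width: 0.603
grasp_force: 0.0
time: 25.75
tool_pos: [0.5332, 0.1814, 0.183]
tool_rot: [-0.0, 0.739, 0.674, -0.0]
contact_force: [-1.1, -0.3, -0.5]
gripper_width: 0.164
grasp_force: 0.0
knob 1949 [0.54247593 0.28708802 0.12825621] 0.12838398022964234 ((542.3176879882812, 287.07745361328125), (30.991199493408203, 31.32252311706543), 85.54631805419922)
piston 5148 -0.09958830801234793 0.110669758430217 [-0.01578144  0.01599041] [0.0644603  0.07058474]
 shift [ 1.057e-01 -1.000e-04  1.770e-02] turn [-0.0011 -0.0002 -0.0015]
```

View pics/w6.png

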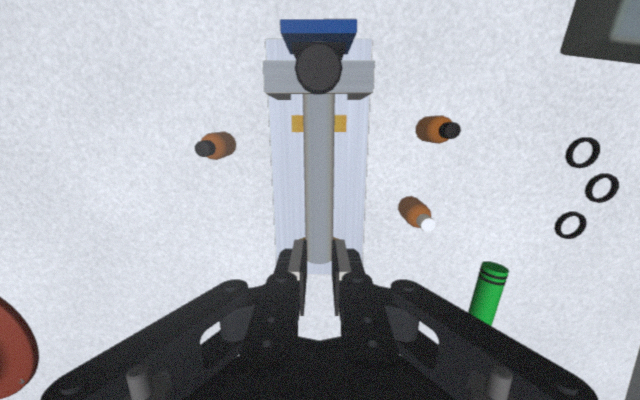

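The piston is seated and home: its tail is at fixture y = −99.6 mm and it runs under the bridge. The knob is at (67, 318) and the bottles are undisturbed. Now I'll press the knob with shut fingers.

```bash
echo '[0, 0.035, 0, 0, 0, 0, 0, 0, 0.04, 0, 0, 0, 0, 0, 0, 0.0307, 0, 0.008, 0, 0, 0, 0, 0, 0, 0.01, 0, 0, 0, 0, 0, 0, 0.004, 0, 0, 0]' | python3 -m crank
echo '[0, 0, 0, 0, 0, 0, 0, 0, 0, 0, 0, 0, 0, 0]' | python3 -m crank
python3 -c "
from h import *
go([.5426,.2872,.155],84.8)"
```

```text
time: 26.42
tool_pos: [0.5421, 0.2874, 0.1593]
tool_rot: [-0.0, 0.738, 0.674, -0.001]
contact_force: [-0.1, -0.4, 0.4]
gripper_width: -0.001
grasp_force: 0.0
time: 26.68
tool_pos: [0.5433, 0.287, 0.1616]
tool_rot: [0.0, 0.739, 0.674, 0.0]
contact_force: [-0.4, 0.7, 0.4]
gripper_width: 0.001
grasp_force: 0.0
 shift [ 0.0001 -0.0008  0.0066] turn [ 0.0005 -0.0002 -0.0013]
```

```bash
echo '[0, 0, -0.0005, 0.004, 0, 0, 0, 0, 0, 0, 0.003, 0, 0, 0, 0, 0, 0, 0.002, 0, 0, 0, 0, 0, 0, 0.002, 0, 0, 0, 0, 0, 0, 0, 0, 0, 0]' | python3 -m crank|sed -n '1,2p;4p'
echo '[0, 0, 0, 0.001, 0, 0, 0, 0, 0, 0, 0.001, 0, 0, 0, 0, 0, 0, 0, 0, 0, 0]' | python3 -m crank|sed -n '1,2p;4p'
```

```text
time: 27.3
tool_pos: [0.5424, 0.2877, 0.1499]
contact_force: [-1.3, 0.6, 0.4]
time: 27.68
tool_pos: [0.5425, 0.2877, 0.1481]
contact_force: [0.0, 0.6, 0.0]
```

```bash
echo '[0, 0, 0, 0.001, 0, 0, 0, 0, 0, 0, 0.001, 0, 0, 0, 0, 0, 0, 0, 0, 0, 0]' | python3 -m crank|sed -n '1,2p;4p'
```

```text
time: 28.05
tool_pos: [0.5425, 0.2876, 0.146]
contact_force: [-0.0, 0.8, -0.8]
```

```bash
echo '[0, 0, 0, 0.001, 0, 0, 0, 0, 0, 0, 0.001, 0, 0, 0, 0, 0, 0, 0, 0, 0, 0]' | python3 -m crank|sed -n '1,2p;4p'
```

```text
time: 28.42
tool_pos: [0.5425, 0.2876, 0.144]
contact_force: [-0.1, 0.5, 0.4]
```

```bash
echo '[0, 0, 0, 0.001, 0, 0, 0, 0, 0, 0, 0.001, 0, 0, 0, 0, 0, 0, 0, 0, 0, 0]' | python3 -m crank|sed -n '1,2p;4p'
```

```text
time: 28.8
tool_pos: [0.5425, 0.2877, 0.142]
contact_force: [0.0, -1.2, 0.7]
```

```bash
echo '[0, 0, 0, 0.001, 0, 0, 0, 0, 0, 0, 0.001, 0, 0, 0, 0, 0, 0, 0, 0, 0, 0]' | python3 -m crank|sed -n '1,2p;4p'
```

```text
time: 29.18
tool_pos: [0.5425, 0.2876, 0.1401]
contact_force: [-0.3, -0.0, -0.4]
```

```bash
echo '[0, 0, 0, 0.001, 0, 0, 0, 0, 0, 0, 0.001, 0, 0, 0, 0, 0, 0, 0, 0, 0, 0]' | python3 -m crank|sed -n '1,2p;4p'
```

```text
time: 29.55
tool_pos: [0.5425, 0.2877, 0.138]
contact_force: [0.1, 0.2, 0.5]
```

Run:
```python
from h import *
a,D=manip.grab_frame("scene");P=cloud("scene",D)
c=a[190:330,370:510][:,:,::-1];cv2.imwrite("pics/s7.png",np.clip(cv2.resize(c,None,fx=4,fy=4,interpolation=cv2.INTER_CUBIC)*1.6,0,255).astype(np.uint8))
print(manip.state()["tool_pos"])
k=(np.hypot(P[:,:,0]-.5425,P[:,:,1]-.287)<.017)&(P[:,:,2]>.09)
print(np.histogram(P[:,:,2][k],bins=np.arange(.09,.2,.005)))
```

```text
[0.54255111 0.28768007 0.13815508]
(array([ 43,   9,  15,   4,   0,  10,  36, 178,   4,   0,   5,   9,  23,
        32,  33,  22,  14,   0,   1,   3,   1,   0]), array([0.09 , 0.095, 0.1  , 0.105, 0.11 , 0.115, 0.12 , 0.125, 0.13 ,
       0.135, 0.14 , 0.145, 0.15 , 0.155, 0.16 , 0.165, 0.17 , 0.175,
       0.18 , 0.185, 0.19 , 0.195, 0.2  ]))
```

View pics/s7.png

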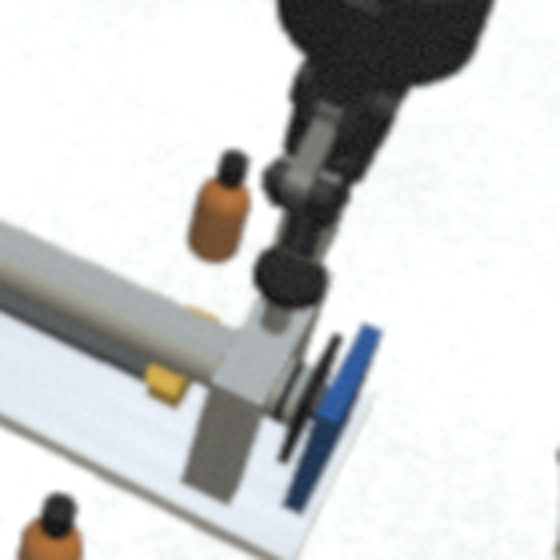

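The fingertips are just above the black knob (around (290, 270) in the crop), which is still up. The piston's seal end meets the black buffer at about (310, 390). I'll keep going down.

```bash
echo '[0, 0, 0, 0.001, 0, 0, 0, 0, 0, 0, 0.001, 0, 0, 0, 0, 0, 0, 0, 0, 0, 0]' | python3 -m crank|sed -n '1,2p;4p'
```

```text
time: 29.98
tool_pos: [0.5425, 0.2877, 0.136]
contact_force: [0.2, 0.6, -0.6]
```

```bash
echo '[0, 0, 0, 0.001, 0, 0, 0, 0, 0, 0, 0.001, 0, 0, 0, 0, 0, 0, 0, 0, 0, 0]' | python3 -m crank|sed -n '1,2p;4p'
```

```text
time: 30.35
tool_pos: [0.5425, 0.2876, 0.1341]
contact_force: [-0.3, -0.0, -0.4]
```

```bash
echo '[0, 0, 0, 0.001, 0, 0, 0, 0, 0, 0, 0.001, 0, 0, 0, 0, 0, 0, 0, 0, 0, 0]' | python3 -m crank|sed -n '1,2p;4p'
```

```text
time: 30.72
tool_pos: [0.5425, 0.2876, 0.1321]
contact_force: [0.1, -0.4, -0.2]
```

```bash
echo '[0, 0, 0, 0.001, 0, 0, 0, 0, 0, 0, 0.001, 0, 0, 0, 0, 0, 0, 0.001, 0, 0, 0, 0, 0, 0, 0, 0, 0, 0]' | python3 -m crank|sed -n '1,2p;4p'
```

```text
time: 31.22
tool_pos: [0.5425, 0.2876, 0.129]
contact_force: [0.1, -0.6, 0.1]
```

```bash
echo '[0, 0, 0, 0.001, 0, 0, 0, 0, 0, 0, 0.001, 0, 0, 0, 0, 0, 0, 0, 0, 0, 0]' | python3 -m crank|sed -n '1,2p;4p'
```

```text
time: 31.6
tool_pos: [0.5425, 0.2877, 0.1271]
contact_force: [0.3, -0.7, -0.4]
```

```bash
echo '[0, 0, 0, 0.001, 0, 0, 0, 0, 0, 0, 0.001, 0, 0, 0, 0, 0, 0, 0, 0, 0, 0]' | python3 -m crank|sed -n '1,2p;4p'
```

```text
time: 31.98
tool_pos: [0.5425, 0.2876, 0.1251]
contact_force: [-0.9, 0.1, -0.8]
```

```bash
echo '[0, 0, 0, 0.001, 0, 0, 0, 0, 0, 0, 0.001, 0, 0, 0, 0, 0, 0, 0, 0, 0, 0]' | python3 -m crank|sed -n '1,2p;4p'
```

```text
time: 32.35
tool_pos: [0.5426, 0.2877, 0.1232]
contact_force: [-0.4, -0.5, 0.8]
```

```bash
echo '[0, 0, 0, 0.001, 0, 0, 0, 0, 0, 0, 0.001, 0, 0, 0, 0, 0, 0, 0, 0, 0, 0]' | python3 -m crank|sed -n '1,2p;4p'
python3 - <<'E'
from h import *
s=manip.state();a,D=manip.grab_frame("scene");P=cloud("scene",D)
c=a[190:330,370:510][:,:,::-1];cv2.imwrite("pics/s8.png",np.clip(cv2.resize(c,None,fx=4,fy=4,interpolation=cv2.INTER_CUBIC)*1.6,0,255).astype(np.uint8))
k=(np.hypot(P[:,:,0]-.5425,P[:,:,1]-.287)<.017)&(P[:,:,2]>.09)
print(np.histogram(P[:,:,2][k],bins=np.arange(.11,.15,.002)))
E
```

```text
time: 32.72
tool_pos: [0.5427, 0.2877, 0.1229]
contact_force: [-4.3, -1.5, 8.1]
(array([ 0,  0,  1,  2,  6, 21,  9, 23, 52, 36,  5,  3,  8,  8, 11, 13, 13,
        8, 14]), array([0.11 , 0.112, 0.114, 0.116, 0.118, 0.12 , 0.122, 0.124, 0.126,
       0.128, 0.13 , 0.132, 0.134, 0.136, 0.138, 0.14 , 0.142, 0.144,
       0.146, 0.148]))
```

Contact with the knob. I'll push down while watching the force (aim for 17–18 N).

```bash
echo '[0, 0, 0, 0.001, 0, 0, 0, 0, 0, 0, 0.001, 0, 0, 0, 0, 0, 0, 0.001, 0, 0, 0, 0, 0, 0, 0.001, 0, 0, 0, 0, 0, 0, 0, 0, 0, 0]' | python3 -m crank|sed -n '1,2p;4p'
```

```text
time: 33.4
tool_pos: [0.5427, 0.2877, 0.1191]
contact_force: [-3.6, -2.2, 8.4]
```

```bash
echo '[0, 0, 0, 0.001, 0, 0, 0, 0, 0, 0, 0.001, 0, 0, 0, 0, 0, 0, 0.001, 0, 0, 0, 0, 0, 0, 0, 0, 0, 0]' | python3 -m crank|sed -n '1,2p;4p'
```

```text
time: 33.9
tool_pos: [0.5427, 0.2877, 0.1161]
contact_force: [-4.2, -1.5, 7.6]
```

```bash
echo '[0, 0, 0, 0.001, 0, 0, 0, 0, 0, 0, 0.001, 0, 0, 0, 0, 0, 0, 0, 0, 0, 0]' | python3 -m crank|sed -n '1,2p;4p'
```

```text
time: 34.28
tool_pos: [0.5427, 0.2877, 0.1143]
contact_force: [-4.7, -1.9, 8.4]
```

```bash
echo '[0, 0, 0, 0.001, 0, 0, 0, 0, 0, 0, 0.001, 0, 0, 0, 0, 0, 0, 0, 0, 0, 0]' | python3 -m crank|sed -n '1,2p;4p'
```

```text
time: 34.65
tool_pos: [0.5427, 0.2877, 0.1129]
contact_force: [-6.4, -3.0, 12.3]
```

```bash
echo '[0, 0, 0, 0.001, 0, 0, 0, 0, 0, 0, 0, 0, 0, 0]' | python3 -m crank|sed -n '1,2p;4p'
```

```text
time: 34.9
tool_pos: [0.5427, 0.2877, 0.1122]
contact_force: [-8.2, -2.5, 13.2]
```

```bash
echo '[0, 0, 0, 0.001, 0, 0, 0, 0, 0, 0, 0, 0, 0, 0]' | python3 -m crank|sed -n '1,2p;4p'
```

```text
time: 35.15
tool_pos: [0.5428, 0.2877, 0.1115]
contact_force: [-7.1, -3.3, 14.0]
```

```bash
echo '[0, 0, 0, 0.001, 0, 0, 0, 0, 0, 0, 0, 0, 0, 0]' | python3 -m crank|sed -n '1,2p;4p'
```

```text
time: 35.4
tool_pos: [0.5428, 0.2877, 0.1108]
contact_force: [-8.6, -3.3, 16.6]
```

```bash
echo '[0, 0, 0, 0.0007, 0, 0, 0, 0, 0, 0, 0, 0, 0, 0, 0, 0, 0, 0, 0, 0, 0]' | python3 -m crank|sed -n '1,2p;4p'
```

```text
time: 35.78
tool_pos: [0.5428, 0.2877, 0.1103]
contact_force: [-8.5, -3.2, 16.0]
```

The pad load is about 7.5 N, mid-range. Now I'll retract and check.

```bash
echo '[0, 0, 0, -0.003, 0, 0, 0, 0, 0, 0, -0.006, 0, 0, 0, 0, 0, 0, -0.03, 0, 0, 0, 0, -0.02, 0, -0.05, 0, 0, 0, 0, -0.06, 0, 0, 0, 0, 0]' | python3 -m crank
echo '[0, -0.02, 0, 0, 0, 0, 0, 0, 0, 0, 0, 0, 0, 0, 0, 0, 0, 0, 0, 0, 0]' | python3 -m crank
python3 - <<'E'
from h import *
c=cam("wrist");a,D=manip.grab_frame("wrist")
P=cloud("",D,c);k=(P[:,:,2]>.1)&(P[:,:,2]<.14)&(np.hypot(P[:,:,0]-.5425,P[:,:,1]-.287)<.03);print("knob",k.sum(),P[k].mean(0),np.median(P[k][:,2]))
o=np.array([.5356,.2096]);y=np.radians(84.8);u=np.array([np.cos(y),np.sin(y)])
d=P[:,:,:2]-o;fy=d@u;fx=d@np.array([u[1],-u[0]])
m=(abs(fx)<.02)&(fy>-.115)&(fy<.05)&(P[:,:,2]>.055)&(P[:,:,2]<.075)
print("piston",m.sum(),fy[m].min(),np.percentile(fx[m],[1,99]))
for l in(-.09,-.06,-.03,0,.03):
    k=m&(abs(fy-l)<.01); 
    if k.sum(): print(l,np.percentile(P[:,:,2][k],95))
cv2.imwrite("pics/w9.png",np.clip(a[:,:,::-1]*1.6,0,255).astype(np.uint8))
E
```

```text
time: 36.4
tool_pos: [0.5382, 0.2094, 0.2012]
tool_rot: [0.002, 0.737, 0.676, 0.004]
contact_force: [0.2, -1.2, 0.6]
gripper_width: 0.003
grasp_force: 0.0
time: 36.78
tool_pos: [0.5332, 0.1888, 0.1948]
tool_rot: [-0.001, 0.738, 0.674, -0.0]
contact_force: [0.5, 0.1, 0.1]
gripper_width: 0.001
grasp_force: 0.0
knob 1472 [0.54245435 0.28726481 0.11553099] 0.11561019797385669
piston 3211 -0.07415876860447775 [-0.01434386  0.01374726]
-0.06 0.06632808977074506
-0.03 0.06633164511802996
0 0.06632720429934365
0.03 0.0662104919580177
```

View pics/w9.png

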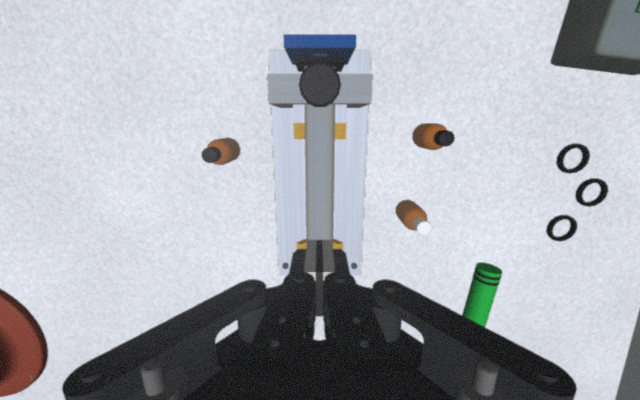

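The view shows the knob down 12.7 mm at (85, 320), the piston level in both V's, and all three bottles upright where they were. The gripper is clear of everything.

```bash
python3 -c "
from plant import manip
print(manip.job_done())"
```

```text
the job is handed in; nothing more can be done
None
```

I handed the job in at about 37 s: the piston sits in both V's with its seal end against the buffer, the pad holds it with about 7 N (estimated), everything is released, and the bottles have not moved; the first grasp slipped off without moving the piston, so I gripped it again lower down.

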